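# Pull the cracked button cap

## Task

Pick up the yellow-handled cap puller by its handle, slide its fork under the cracked red cap on the grey control box until it is fully home against the stem, and ease it straight up until the cap pops off. Then stand the puller upright in the blue tray with the red cap still lying on its fork, and let go. Work gently: never press on the box or pull on the cap with more than 20 newtons, never touch either cap with the gripper, and leave the black cap, the screwdriver and the sanding block where they are.

Things in the scene. Friction and masses are not known exactly. Their poses are not given: they have to be found in the camera images.
- puller: Loose cap puller, 0.15 kg, standing upright on its flat steel fork, 46 mm wide, 100 mm tall. Origin: on the handle's axis at the level of the fork's underside; z up, x toward the fork's open end. The steel fork frame is clamped to the handle with its seat centre on y = 0 and somewhere between x = -9 and +9 mm: the setting differs each time and no pose tells it, so feel when the fork is home.
- puller_handle (a point): Grip point of the yellow handle, 80 mm above the puller's origin, same axes. Square bar 18 x 18 mm, 46 to 100 mm above the fork's underside; grip from above, best front to back (closing along x), so it does not swivel. From the fork's seat centre: plate 4 mm thick, x +-21, y +-23; 16 mm wide slot from its closed end at x = -6 out to the front; a bridge passes over the cap at z 40 to 45.
- red_cap: Cracked red square button cap, 32 x 32 x 24 mm, 50 g. Origin: centre of its underside, z up. It sits on one of the two stems (which one varies), squared with the box, its underside 8 mm above the panel. A greased spring catch holds it for the first 5 mm: about 10 to 15 N when eased up at 3 to 6 mm/s, more the faster it is pulled (about 25 N at 30 mm/s). Clear of the stem when raised 16 mm.
- black_cap: The other cap, black, same shape and size, on the other stem 62 mm from the red one. Leave it alone. (A hooked red cap lies flat, its underside 4 mm above the fork's underside, between front lips 6 mm and a back wall 10 mm high, with 1.5 mm of play each way: it does so only if the slot's closed end was brought against the neck before lifting.)
- control_box: Grey control box screwed to the bench, 100 (x) x 120 (y) x 40 mm tall. Origin: centre of its underside; z up, -x is its front, toward the robot. Its flat top panel, z = 40, sits on a gasket and yields 1 mm per 8 N. Stems at x 15, y +-31 mm: round neck 12 mm across, z 40 to 47.5, then a square stem to z 63. 65 mm of panel is free before each stem to set the fork down and slide it in along +x.
- tray: Shallow blue tray, 100 x 100 mm, walls 3 mm thick and 12 mm high, fixed to the bench. Origin: centre of its underside; its inner floor is 3 mm above. Fixed furniture near the work: a desk lamp, 0.38 m tall, on the bench to the left (x 0.23 to 0.62, y 0.01 to 0.19 m from the robot's base: pass above it or keep to its right), a jar of brushes and a glue bottle behind the work, and a mitre saw to the right.
- screwdriver: Orange-handled screwdriver, 191 mm long, lying flat, bystander. Origin: centre of its underside.
- sanding_block: Brown sanding block, 64 x 113 x 31 mm, bystander. Origin: centre of its underside.
Not all that is in view belongs to the job. Several things have the shape of the red_cap; the one meant has the colours described above.

How it is judged:
On the way, in this order (a step that is already met when the one before it is completed fails the run):
1. the fork is under the red cap, which is still on its stem (x of red_cap in the frame of puller between -0.012 and 0.012 m and y of red_cap in the frame of puller between -0.004 and 0.004 m and z of puller in the frame of control_box between 0.037 and 0.046 m and z of red_cap in the frame of control_box between 0.044 and 0.0505 m), for 0.2 s.
2. the red cap is off its stem, lying on the fork (z of red_cap in the frame of control_box above 0.065 m and x of red_cap in the frame of puller between -0.012 and 0.012 m and y of red_cap in the frame of puller between -0.005 and 0.005 m and z of red_cap in the frame of puller between 0.0025 and 0.0055 m and angle between the z axis of red_cap and the z axis of puller, either way round below 0.04 rad), for 0.1 s.
At the end, for the whole second after the job is handed in: The puller stands upright (within 0.08 rad) on the tray's floor, origin within 30 mm of the tray's centre in x and y, released, at rest. The red cap rests flat on its fork (underside 2.5 to 5.5 mm above the puller's origin, tilt to it under 0.04 rad, offset under 12 mm in x, 5 mm in y) (x of red_cap in the frame of puller between -0.012 and 0.012 m and y of red_cap in the frame of puller between -0.005 and 0.005 m and z of red_cap in the frame of puller between 0.0025 and 0.0055 m and angle between the z axis of red_cap and the z axis of puller, either way round below 0.04 rad and angle between puller's own z axis and vertical below 0.08 rad and x of puller in the frame of tray between -0.03 and 0.03 m and y of puller in the frame of tray between -0.03 and 0.03 m and z of puller in the frame of tray between 0.001 and 0.006 m and linear speed of each of puller, red_cap below 0.01 m/s); the robot touches nothing.
It fails at once if the puller pushes or pulls the red cap with more than 20 N (contact force between puller and red_cap above 20 N).
It fails at once if the puller or the robot presses the control box with more than 20 N (contact force between any of puller, the fingers, the arm and control_box above 20 N).
It fails at once if the gripper touches a cap (contact force between any of the fingers, the arm and red_cap above 0.5 N or contact force between any of the fingers, the arm and black_cap above 0.5 N).
It fails at once if the black cap is shifted more than 3 mm (distance of black_cap from where it was at the start of the episode above 0.003 m).
It fails at once if the screwdriver or sanding block is moved more than 10 mm (distance of any of screwdriver, sanding_block from where it was at the start of the episode above 0.01 m).
It also fails if it takes over 70 s, if anything falls off the work surface, if the arm or the gripper's body presses on something with over 40 N, if the wrist force passes 120 N, or if a joint passes its speed limit or range.

## Robot

A 6-joint arm with a two-finger parallel gripper is mounted at the origin on the work surface; the furniture and walls round the work are solid. World frame = base frame: x ahead of the robot, y to its left, z up, the work surface at z = 0. Lengths are in m, angles in rad, forces in N, time in s.
With the tool pointing down it reaches from about 0.275 to 0.85 m from the base axis. Payload 19 kg.
Tool frame: the origin (TCP) lies between the finger pads; the fingertips stand 19 mm ahead of it and the grasp point (between the pads) is the TCP; z points along the fingers, y is the line along which they close (so a half turn about z gives the same grasp; the last joint's range is limited). The gripper opens to 85 mm and grips with 20 to 120 N. Pads are 22 mm wide; open, the fingers measure 114 mm over their backs; the gripper's body (76 mm by 85 mm) begins 54 mm behind the grasp point. The pads swing forward as they close: fully open they stand 13 mm farther back than shut.
Start: joints at [1.158, 0.15, 1.437, -0, 1.554, -0.134], TCP at [0.158, 0.553, 0.25] pointing down, gripper open.
Joint ranges: [-2.8, 2.8], [-0.68, 2.1], [0.12, 2.68], [-1.39, 4.53], [0.16, 2.79], [-2.81, 2.81]. Speed limits (rad/s): [1.89, 1.89, 2.22, 3.01, 3.01, 3.01].

## Interface

Orientations are given as [roll, pitch, yaw] about the fixed x, y, z axes, in that order (R = Rz(yaw) Ry(pitch) Rx(roll)).
In Python, from rig import read_state, get_image, job_done gives the robot as it stands.
- The arm moves only by the tool carry_out, never from a script. Its argument "deltas" is text: rows parted by semicolons, each of 7 numbers parted by spaces: the shift along the tool's x, y, z each as a share of 800 mm, from -1 to 1, then the turn, a rotation vector about the tool's x, y, z each as a share of pi rad, from -1 to 1, then the closure, from -1 (fully open) to 1 (shut). A call has 1 to 20 rows; each row is the pose to reach, as a shift and turn from the pose commanded when the call began, along the tool's axes at that moment, turning the shorter way round; what a row does not reach only later rows make up. A row lasts 1/12 s, in which the tool goes at most 41.7 mm and 7.16 degrees, less where a joint would pass 70% of its speed; a pose out of reach is approached as far as the arm can. A call with a number of a shift or a turn outside -1 to 1 is refused whole. A call with a gripper value outside its range is refused whole. The fingers move at their own pace and stop on an object; "newtons" is the grip in N (left out, the last holds). Time passes only in rows, so rows that repeat a pose let the fingers close. It gives the time, the measured TCP pose, the force, the opening and the grip force at its end, in the units of the state.
- read_state(): the state, without advancing time (a new reading comes with each control period).
- get_image(name): name is "scene" or "side" or "wrist"; returns a dict with "pixels" (400x640x3 uint8, red, green, blue), "range_z" (400x640 float32, m along the optical axis (not along the pixel's ray), 0 where there is no reading), "camera_matrix" (3x3 intrinsics, pixels), "dist_coeffs" ([k1, k2, p1, p2, k3] as OpenCV has them; the pictures are not rectified), "R" (3x3) and "t" (3): a world point X has camera coordinates R X + t; the wrist camera has in their place "mount" (4x4, takes a point from camera to tool coordinates, whose origin is the TCP and whose axes are the flange's). Camera axes: x right, y down, z forward; pixel columns grow to the right and rows downward; lengths in m; the calibration is good to about 2 mm. A picture is of the moment at which its call begins: read the wrist's pose just before it.
- job_done(): hands the job in; it is judged then, once.
The state is a dict: "clock": time; "qpos": joint angles; "qvel": joint speeds; "tau": joint torques, N m; "tcp_pos": TCP position; "eef_rot": TCP orientation; "ft_force": force on the tool from outside, world axes, zero at the start; "ft_torque": the same for the moment, N m; "gripper_width": finger opening in m; "gripper_force": force on a finger pad.
Only numpy, scipy, OpenCV 4.12 (cv2) and the standard library are available. Lean on these libraries where they do the work, as an engineer would, in place of code of your own. Each camera call takes 0.05 s, during which the arm holds its last target. There are 200 camera calls.

## Working session

There is one attempt and no reset: what is moved stays moved. The work goes in short steps, Python scripts to look and compute and a tool call to move; the robot and the scene stay as the last step left them, time stands still between calls to the robot, and variables do not carry over. Pictures are saved under pics/ and viewed, at most 10 in all, crops included, and the job is handed in when it is done.

Besides the shell and the picture viewer there is one more tool, called as name(argument=value, ...), one argument or row to a line, values as JSON. carry_out: Moves the arm, as the interface text tells. Its arguments: {"type":"object","properties":{"deltas":{"type":"string"},"newtons":{"type":"number"}},"required":["deltas"]}

```bash
ls; mkdir -p pics
cat > h.py <<'E'
import numpy as np,cv2
from rig import read_state,get_image,job_done
from scipy.spatial.transform import Rotation as Ro
def tool():
    s=read_state(); T=np.eye(4); T[:3,:3]=Ro.from_euler('xyz',s['eef_rot']).as_matrix(); T[:3,3]=s['tcp_pos']; return T
def grab(n):
    T=tool(); d=get_image(n)
    if n=='wrist': d['C']=T@np.array(d['mount'])
    else:
        M=np.eye(4);M[:3,:3]=d['R'];M[:3,3]=np.ravel(d['t']);d['C']=np.linalg.inv(M)
    return d
def ray(d,uv):
    p=cv2.undistortPoints(np.array(uv,float).reshape(-1,1,2),np.array(d['camera_matrix']),np.array(d['dist_coeffs'])).reshape(-1,2)
    return np.c_[p,np.ones(len(p))]
def onplane(d,uv,z):
    r=ray(d,uv)@d['C'][:3,:3].T;c=d['C'][:3,3]; return c+r*((z-c[2])/r[:,2])[:,None]
def cloud(d,mask):
    v,u=np.nonzero(mask&(d['range_z']>0)); 
    P=ray(d,np.c_[u,v])*d['range_z'][v,u][:,None]; return P@d['C'][:3,:3].T+d['C'][:3,3]
def hsv(d): return cv2.cvtColor(d['pixels'],cv2.COLOR_RGB2HSV)
def save(d,n): cv2.imwrite('pics/'+n,d['pixels'][:,:,::-1])
E
python3 - <<'E'
from h import *
s=read_state();print(s['clock'],s['tcp_pos'],s['eef_rot'],s['gripper_width'])
a=[grab(n) for n in('scene','side','wrist')]
for n,d in zip('abc',a): print(n,d['C'][:3].round(3).tolist())
cv2.imwrite('pics/1.png',cv2.resize(np.vstack([a[0]['pixels'],a[1]['pixels']])[:,:,::-1],(480*2*640//800//1,600)) if 0 else a[0]['pixels'][:,:,::-1])
save(a[1],'2.png')
import pickle;pickle.dump(a,open('a.pkl','wb'))
E
```

```text
pics
0.0 [0.15815686 0.5525891  0.24970049] [-3.14041305e+00 -1.76501456e-04  2.86282694e+00] 0.08537395506471931
a [[-0.898, -0.333, 0.288, 0.181], [-0.441, 0.685, -0.58, 0.159], [-0.004, -0.648, -0.762, 0.743]]
b [[-0.982, -0.113, 0.152, 0.281], [-0.189, 0.571, -0.799, 0.484], [0.004, -0.813, -0.582, 0.7]]
c [[0.275, 0.925, 0.263, 0.092], [0.962, -0.264, -0.075, 0.572], [-0.0, 0.274, -0.962, 0.373]]
```

View pics/1.png

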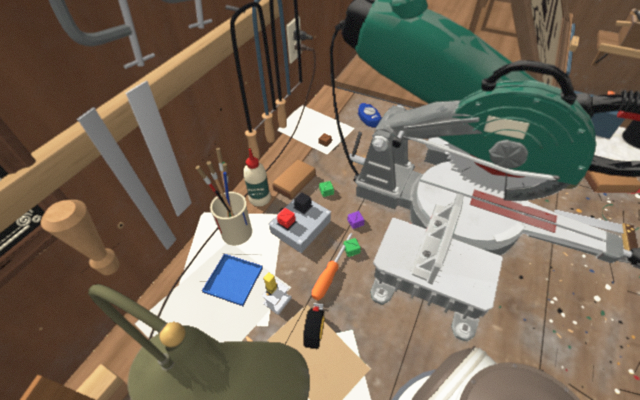

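View pics/2.png

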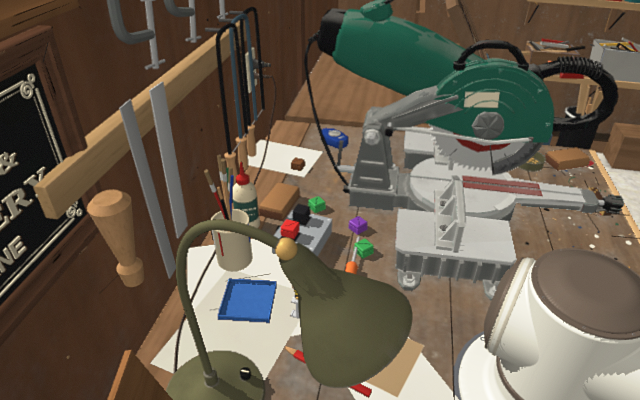

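Scene shows the red cap at (287,218) and black cap at (304,202) on the grey box, the yellow-handled puller at (270,284), and the blue tray at (233,279). Other cap-shaped things: green (327,187), green (352,245), purple (357,218), brown (325,140). Only (287,218) is red and sits on a stem. The lamp hides part of the side view.

Run:
```python
from h import *
import pickle;a=pickle.load(open('a.pkl','rb'))
d=a[0];H=hsv(d);h,s,v=H[:,:,0],H[:,:,1],H[:,:,2]
yy,xx=np.mgrid[:400,:640]
def box(u0,u1,v0,v1):return (xx>=u0)&(xx<=u1)&(yy>=v0)&(yy<=v1)
M={'yellow':box(255,295,265,310)&(h>20)&(h<35)&(s>150),'fork':box(255,295,283,315)&(s<40),'blue':box(195,270,245,310)&(h>100)&(h<125)&(s>120),
'red':box(270,300,205,232)&((h<8)|(h>172))&(s>150),'black':box(294,315,192,212)&(v<60),'boxtop':box(265,335,195,250)&(s<60)&(v>90),
'orange':box(300,350,255,305)&(h>5)&(h<20)&(s>170),'block':box(270,318,160,200)&(h>5)&(h<20)&(s>100)}
for k,m in M.items():
    P=cloud(d,m); print(k,m.sum(),np.median(P,0).round(3) if len(P) else '',P.min(0).round(3),P.max(0).round(3))
P=cloud(d,M['blue']);r=cv2.minAreaRect((P[:,:2]*1000).astype(np.float32));print('tray',r)
P=cloud(d,M['boxtop']);P=P[abs(P[:,2]-.04)<.006];print('box',cv2.minAreaRect((P[:,:2]*1000).astype(np.float32)))
c=d['pixels'][170:330,190:370];c=cv2.resize(c,None,fx=4,fy=3.5,interpolation=cv2.INTER_CUBIC);cv2.imwrite('pics/3.png',c[:,:,::-1])
```

```text
yellow 139 [ 0.426 -0.1    0.086] [ 0.422 -0.11   0.049] [ 0.438 -0.095  0.102]
fork 891 [ 0.425 -0.094  0.003] [ 0.4   -0.148 -0.005] [ 0.488 -0.057  0.057]
blue 1766 [ 0.538 -0.104  0.003] [ 0.482 -0.158 -0.002] [ 0.59  -0.05   0.015]
red 240 [ 0.487 -0.266  0.07 ] [ 0.473 -0.287  0.038] [ 0.507 -0.252  0.074]
black 245 [ 0.475 -0.324  0.067] [ 0.462 -0.347  0.036] [ 0.499 -0.313  0.073]
boxtop 2098 [ 0.46  -0.274  0.037] [ 0.367 -0.391 -0.005] [ 0.588 -0.202  0.069]
orange 425 [ 0.346 -0.178  0.025] [ 0.335 -0.242  0.002] [ 0.362 -0.14   0.032]
block 1387 [ 0.567 -0.425  0.025] [ 0.519 -0.518 -0.007] [ 0.665 -0.344  0.035]
tray ((536.3206787109375, -104.0859375), (99.62135314941406, 99.38807678222656), 7.147049427032471)
box ((471.55517578125, -298.55035400390625), (121.46248626708984, 101.30743408203125), 79.82977294921875)
```

View pics/3.png

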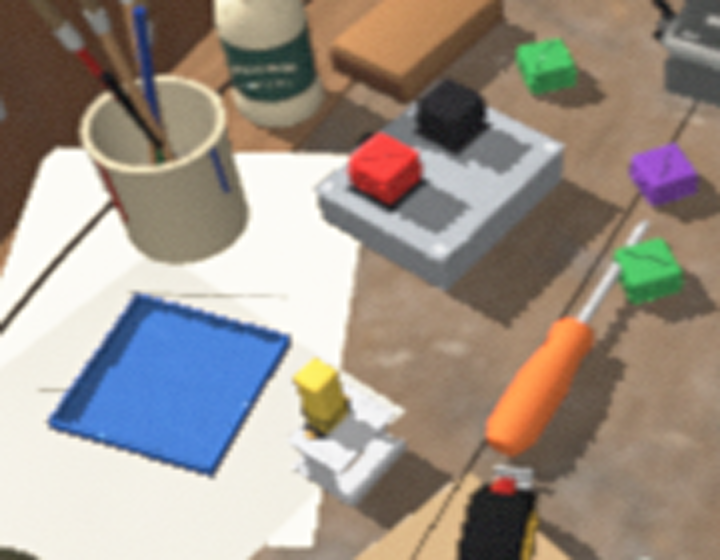

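Enlarged crop: the red cap at (385,170), with a crack on top, sits on the near stem of the grey box, beside the black cap at (450,112). The green and purple look-alikes lie on the bench. The puller's handle is at (322,390) and its fork points down-right. Next I lift clear of the lamp and go over for a close wrist view.

```bash
cat >> h.py <<'E'
def to(p,yaw=None,T0=None):
    T=tool() if T0 is None else T0
    sh=T[:3,:3].T@(np.array(p)-T[:3,3])/.8
    R1=T[:3,:3] if yaw is None else Ro.from_euler('xyz',[np.pi,0,np.radians(yaw)]).as_matrix()
    rv=Ro.from_matrix(T[:3,:3].T@R1).as_rotvec()/np.pi
    print('to',np.r_[sh,rv].round(4).tolist())
E
python3 - <<'E'
from h import *
to([.158,.553,.48]);to([.45,-.16,.48],80);to([.45,-.16,.33],80)
import pickle;a=pickle.load(open('a.pkl','rb'));print(a[2]['camera_matrix'],a[2]['mount'])
E
```

```text
to [0.0004, 0.0001, -0.2877, 0.0, 0.0, 0.0]
to [-0.5958, -0.7563, -0.2871, -0.0003, 0.0002, 0.4668]
to [-0.5958, -0.7561, -0.0996, -0.0003, 0.0002, 0.4668]
[[340.01847413   0.         310.97814066]
 [  0.         340.01847413 196.93322478]
 [  0.           0.           1.        ]] [[ 7.49520167e-04 -9.61769621e-01 -2.73858784e-01  6.90387528e-02]
 [ 9.99999256e-01  4.57440333e-04  1.13039060e-03  2.72397925e-04]
 [-9.61901284e-04 -2.73859427e-01  9.61769249e-01 -1.23538712e-01]
 [ 0.00000000e+00  0.00000000e+00  0.00000000e+00  1.00000000e+00]]
```

carry_out(
  deltas="0 0 -0.05 0 0 0 -1; 0 0 -0.1 0 0 0 -1; 0 0 -0.15 0 0 0 -1; 0 0 -0.2 0 0 0 -1; 0 0 -0.25 0 0 0 -1; 0 0 -0.287 0 0 0 -1; -0.596 -0.756 -0.287 0 0 0.467 -1; -0.596 -0.756 -0.287 0 0 0.467 -1; -0.596 -0.756 -0.287 0 0 0.467 -1; -0.596 -0.756 -0.287 0 0 0.467 -1; -0.596 -0.756 -0.287 0 0 0.467 -1; -0.596 -0.756 -0.287 0 0 0.467 -1; -0.596 -0.756 -0.287 0 0 0.467 -1; -0.596 -0.756 -0.287 0 0 0.467 -1; -0.596 -0.756 -0.287 0 0 0.467 -1; -0.596 -0.756 -0.287 0 0 0.467 -1; -0.596 -0.756 -0.287 0 0 0.467 -1; -0.596 -0.756 -0.287 0 0 0.467 -1; -0.596 -0.756 -0.287 0 0 0.467 -1; -0.596 -0.756 -0.287 0 0 0.467 -1",
)

```text
clock: 1.82
tcp_pos: [0.3762, 0.0192, 0.4801]
eef_rot: [3.141, 0.0, 1.394]
ft_force: [1.5, 1.0, 0.0]
gripper_width: 0.0855
gripper_force: 0.0
```

Run:
```python
from h import *
s=read_state();print(s['clock'],s['tcp_pos'],s['eef_rot'],s['ft_force'])
to([.45,-.16,.48],80);to([.45,-.16,.33],80)
```

```text
1.8167 [0.37623343 0.01919479 0.48005525] [3.14101577e+00 1.05684416e-05 1.39447652e+00] [1.54781299 0.97194563 0.03786386]
to [-0.2043, 0.1301, 0.0001, 0.0002, 0.0, -0.0006]
to [-0.2043, 0.13, 0.1876, 0.0002, 0.0, -0.0006]
```

carry_out(
  deltas="-0.2 0.13 0 0 0 0 -1; -0.2 0.13 0 0 0 0 -1; -0.2 0.13 0 0 0 0 -1; -0.2 0.13 0 0 0 0 -1; -0.2 0.13 0 0 0 0 -1; -0.2 0.13 0.187 0 0 0 -1; -0.2 0.13 0.187 0 0 0 -1; -0.2 0.13 0.187 0 0 0 -1; -0.2 0.13 0.187 0 0 0 -1; -0.2 0.13 0.187 0 0 0 -1; -0.2 0.13 0.187 0 0 0 -1",
)

```text
clock: 2.73
tcp_pos: [0.4506, -0.1543, 0.3306]
eef_rot: [-3.14, -0.0, 1.396]
ft_force: [0.3, -0.2, 1.1]
gripper_width: 0.0853
gripper_force: 0.0
```

Run:
```python
from h import *
d=grab('wrist');save(d,'4.png')
import pickle;pickle.dump(d,open('w1.pkl','wb'))
s=read_state();print(s['clock'],s['tcp_pos'],s['eef_rot'],s['ft_force'])
```

```text
2.7833 [ 0.45108609 -0.15453357  0.33207945] [3.14025181e+00 5.41096960e-04 1.39573492e+00] [0.27168421 0.40342156 0.92699911]
```

View pics/4.png

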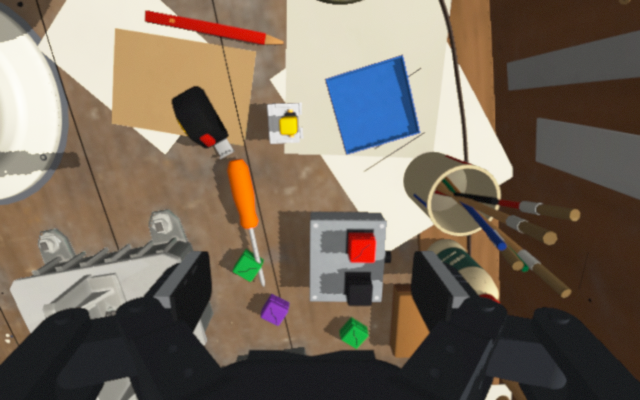

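Wrist view: the handle is at (289,124) with its fork spanning (268..300,103..143), the tray at (373,105), the red cap at (361,246) and the black cap at (358,288). I need the side the slot opens on, so I enlarge.

Run:
```python
from h import *
import pickle;d=pickle.load(open('w1.pkl','rb'))
c=cv2.resize(d['pixels'][95:155,250:320],None,fx=8,fy=8,interpolation=cv2.INTER_CUBIC);cv2.imwrite('pics/5.png',c[:,:,::-1])
H=hsv(d);h,s,v=H[:,:,0],H[:,:,1],H[:,:,2];yy,xx=np.mgrid[:400,:640]
def box(u0,u1,v0,v1):return (xx>=u0)&(xx<=u1)&(yy>=v0)&(yy<=v1)
def rect(n,m,z0,z1):
    P=cloud(d,m);P=P[(P[:,2]>z0)&(P[:,2]<z1)];r=cv2.minAreaRect((P[:,:2]*1000).astype(np.float32));print(n,len(P),np.array(r[0]).round(1),np.array(r[1]).round(1),round(r[2],1),'z',np.median(P[:,2]).round(4))
near=box(255,312,98,150)
P=cloud(d,near)
for lo,hi in((.001,.008),(.036,.05),(.09,.11)): rect('puller%g'%lo,near,lo,hi)
rect('handle',near&(h>20)&(h<35)&(s>150),.085,.11)
rect('red',box(340,382,225,268)&((h<8)|(h>172))&(s>150),.064,.08)
rect('black',box(340,378,268,308)&(v<70),.064,.08)
rect('boxtop',box(300,392,205,305),.03,.05)
rect('tray',box(315,430,45,165)&(h>100)&(h<125)&(s>120),-.005,.03)
b=box(315,430,45,165)&(h>100)&(h<125)&(s>120)
```

```text
puller0.001 317 [ 421.9 -108.6] [67.  75.8] 80.0 z 0.0016
puller0.036 838 [ 426.6 -105.3] [46.2 36.2] 82.4 z 0.0451
puller0.09 309 [ 434.8 -106.3] [18.1 17.8] 79.9 z 0.0996
handle 298 [ 434.9 -106.4] [18.1 17.8] 80.8 z 0.0996
red 633 [ 493.9 -271. ] [33.2 32.1] 80.3 z 0.0715
black 544 [ 482.6 -331. ] [31.9 31.3] 82.4 z 0.0716
boxtop 4778 [ 478.9 -299.8] [121.7 111.1] 79.7 z 0.0396
tray 6046 [ 539.7 -105.3] [97.9 97.8] 7.0 z 0.0031
```

View pics/5.png

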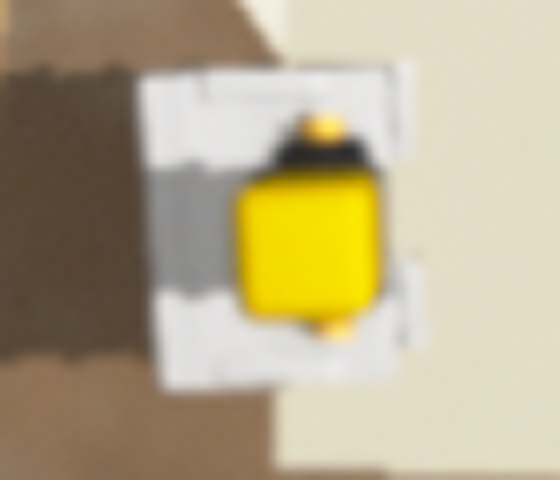

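The two prongs with the slot between them stick out on the right at (405,110) and (412,305) in the crop. So the fork opens toward world +x, already in line with the box at yaw ≈ -10°. Next I grasp it with the tool at yaw 80°.

Run:
```python
from h import *
to([.435,-.1062,.13],80);to([.435,-.1062,.082],80)
```

```text
to [0.0561, -0.0307, 0.2525, 0.0004, 0.0002, -0.0002]
to [0.0562, -0.0307, 0.3125, 0.0004, 0.0002, -0.0002]
```

carry_out(
  deltas="0.056 -0.031 0.05 0 0 0 -1; 0.056 -0.031 0.1 0 0 0 -1; 0.056 -0.031 0.15 0 0 0 -1; 0.056 -0.031 0.2 0 0 0 -1; 0.056 -0.031 0.25 0 0 0 -1; 0.056 -0.031 0.27 0 0 0 -1; 0.056 -0.031 0.29 0 0 0 -1; 0.056 -0.031 0.305 0 0 0 -1; 0.056 -0.031 0.312 0 0 0 -1; 0.056 -0.031 0.312 0 0 0 -1; 0.056 -0.031 0.312 0 0 0 -1",
)

```text
clock: 3.7
tcp_pos: [0.4353, -0.1065, 0.0823]
eef_rot: [3.14, 0.001, 1.396]
ft_force: [-0.2, -0.8, -0.2]
gripper_width: 0.0855
gripper_force: 0.0
```

carry_out(
  deltas="0 0 0 0 0 0 0.5; 0 0 0 0 0 0 1; 0 0 0 0 0 0 1; 0 0 0 0 0 0 1; 0 0 0 0 0 0 1; 0 0 0 0 0 0 1; 0 0 0 0 0 0 1; 0 0 0 0 0 0 1; 0 0 0 0 0 0 1; 0 0 0 0 0 0 1",
  newtons=80,
)

```text
clock: 4.53
tcp_pos: [0.4343, -0.1061, 0.081]
eef_rot: [3.141, 0.0, 1.396]
ft_force: [-0.9, 0.3, 6.6]
gripper_width: 0.0171
gripper_force: 77.8
```

Run:
```python
from h import *
s=read_state();print(s['clock'],s['tcp_pos'],s['eef_rot'],s['ft_force'],s['ft_torque'])
```

```text
4.5333 [ 0.43434503 -0.1060783   0.08102949] [3.14124512e+00 1.92185888e-04 1.39568966e+00] [-0.90807905  0.26846328  6.60814308] [ 0.12978425  0.24666751 -0.07237298]
```

Run:
```python
from h import *
to([.4345,-.106,.16],80);to([.4541,-.2640,.16],80);to([.4541,-.2640,.136],80)
```

```text
to [0.0001, 0.0002, -0.0987, 0.0001, 0.0001, -0.0002]
to [-0.1901, 0.0587, -0.0987, 0.0001, 0.0001, -0.0002]
to [-0.1901, 0.0587, -0.0687, 0.0001, 0.0001, -0.0002]
```

carry_out(
  deltas="0 0 -0.01 0 0 0 1; 0 0 -0.03 0 0 0 1; 0 0 -0.06 0 0 0 1; 0 0 -0.099 0 0 0 1; -0.03 0.01 -0.099 0 0 0 1; -0.07 0.022 -0.099 0 0 0 1; -0.11 0.034 -0.099 0 0 0 1; -0.15 0.046 -0.099 0 0 0 1; -0.175 0.054 -0.099 0 0 0 1; -0.19 0.0587 -0.099 0 0 0 1; -0.19 0.0587 -0.08 0 0 0 1; -0.19 0.0587 -0.0687 0 0 0 1; -0.19 0.0587 -0.0687 0 0 0 1; -0.19 0.0587 -0.0687 0 0 0 1",
)

```text
clock: 5.7
tcp_pos: [0.4538, -0.263, 0.1355]
eef_rot: [-3.14, -0.001, 1.396]
ft_force: [0.5, -0.8, -0.5]
gripper_width: 0.0173
gripper_force: 78.2
```

Run:
```python
from h import *
d=grab('wrist');e=grab('scene')
import pickle;pickle.dump([d,e],open('w2.pkl','wb'))
s=read_state();print(s['clock'],s['tcp_pos'],s['eef_rot'],s['ft_force'],s['gripper_width'])
H=hsv(d);h,sa,v=H[:,:,0],H[:,:,1],H[:,:,2]
m=((h<8)|(h>172))&(sa>150);n,l,st,_=cv2.connectedComponentsWithStats(m.astype(np.uint8));print(st[st[:,4]>60])
a=cv2.resize(e['pixels'][180:260,250:340],(675,600),interpolation=cv2.INTER_CUBIC)
cv2.imwrite('pics/6.png',d['pixels'][:,:,::-1]);cv2.imwrite('pics/7.png',a[:,:,::-1])
```

```text
5.8 [ 0.45422747 -0.26342734  0.13643548] [3.14101533e+00 4.03984354e-04 1.39646880e+00] [ 0.04841307 -0.89299478 -1.44640506] 0.01686042359638431
[[     0      0    640    400 251948]
 [    51      0     30     14    273]
 [   554    102     17      7     83]
 [   348    190     60     61   3287]
 [   626    325     14     43    409]]
```

View pics/6.png

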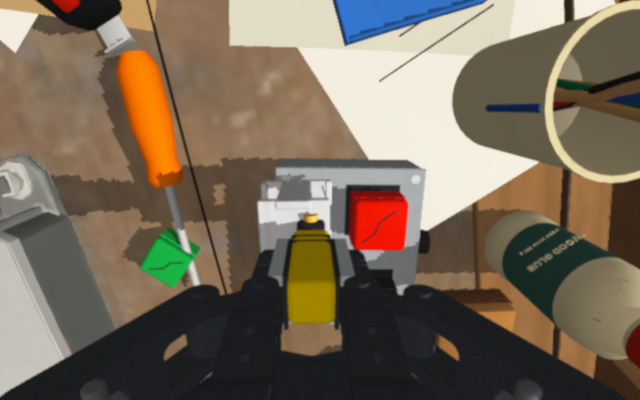

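View pics/7.png

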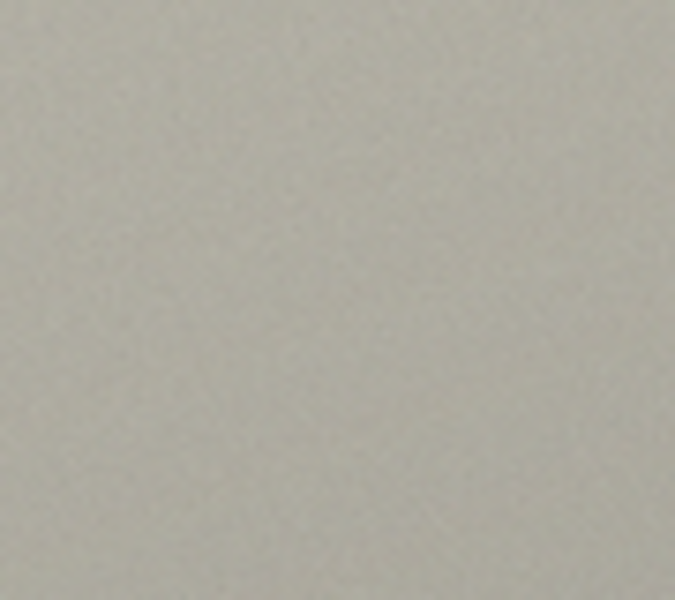

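Wrist view: fork held in front of the red cap, bridge spanning (258..330,178..225), red cap top (348..408,190..250), slot pointing at the cap. The scene view is blocked by the arm. I measure the offset in the tool frame.

Run:
```python
from h import *
import pickle;d,e=pickle.load(open('w2.pkl','rb'))
H=hsv(d);h,s,v=H[:,:,0],H[:,:,1],H[:,:,2];yy,xx=np.mgrid[:400,:640]
T=d['C']@np.linalg.inv(np.array(d['mount']))
def tf(m): return (cloud(d,m)-T[:3,3])@T[:3,:3]*1000
b=lambda u0,u1,v0,v1:(xx>=u0)&(xx<=u1)&(yy>=v0)&(yy<=v1)
P=tf(b(345,412,186,254)&((h<8)|(h>172))&(s>150));zt=np.median(P[:,2]);P=P[abs(P[:,2]-zt)<3];print('red z',zt,'x',np.percentile(P[:,0],[1,99]),'y',np.percentile(P[:,1],[1,99]),cv2.minAreaRect(P[:,:2].astype(np.float32)))
P=tf(b(250,345,165,240)&(s<50)&(v>80))
hst,ed=np.histogram(P[:,2],np.arange(20,120,4));print(dict(zip(ed[:-1].tolist(),hst.tolist())))
for lo,hi in((33,40),(76,84)):
    Q=P[(P[:,2]>lo)&(P[:,2]<hi)]
    if len(Q):print(lo,len(Q),'x',np.percentile(Q[:,0],[1,50,99]),'y',np.percentile(Q[:,1],[1,50,99]),np.median(Q[:,2]))
P=tf(b(270,340,222,260)&(h>18)&(h<35)&(s>150));print('yellow',len(P),P.max(0),P.min(0))
P=tf(b(340,425,160,195)&(s<60)&(v>90));P=P[(P[:,2]>85)&(P[:,2]<105)];print('panel',np.median(P[:,2]),P[:,0].max())
```

```text
red z 64.02671520938881 x [-16.12727554  14.42014159] y [25.21431074 56.20812969] ((-0.968867301940918, 41.01100158691406), (31.671592712402344, 32.25391387939453), 0.5665228962898254)
{20: 2, 24: 5, 28: 1, 32: 823, 36: 1411, 40: 84, 44: 70, 48: 62, 52: 64, 56: 56, 60: 53, 64: 54, 68: 125, 72: 195, 76: 507, 80: 32, 84: 0, 88: 0, 92: 1085, 96: 674, 100: 122, 104: 1, 108: 0, 112: 0}
33 2234 x [ 1.99660396 15.72678641 23.12400803] y [-25.69743308 -12.30310358   9.00052813] 36.2411384936799
76 539 x [12.24211683 19.62996053 23.44194826] y [-27.82401302   0.45245969  11.97541009] 77.32434781287674
yellow 1166 [12.81723746  8.83943497 33.80306124] [ 6.83083822 -8.15631895 -6.00452321]
panel 95.70617446018738 27.868850329593187
```

carry_out(
  deltas="-0.0012 0 0.004 0 0 0 1; -0.0012 0 0.008 0 0 0 1; -0.0012 0 0.012 0 0 0 1; -0.0012 0 0.015 0 0 0 1; -0.0012 0 0.016 0 0 0 1; -0.0012 0 0.016 0 0 0 1; -0.0012 0 0.016 0 0 0 1",
)

```text
clock: 6.38
tcp_pos: [0.4538, -0.2648, 0.1229]
eef_rot: [-3.142, 0.0, 1.396]
ft_force: [-0.8, 0.2, -0.9]
gripper_width: 0.0171
gripper_force: 78.2
```

carry_out(
  deltas="0 0 0.0006 0 0 0 1; 0 0 0.0006 0 0 0 1; 0 0 0.0006 0 0 0 1",
)

```text
clock: 6.63
tcp_pos: [0.4538, -0.2649, 0.1225]
eef_rot: [3.142, 0.0, 1.396]
ft_force: [-0.1, 0.5, -1.1]
gripper_width: 0.0175
gripper_force: 78.2
```

carry_out(
  deltas="0 0 0.0006 0 0 0 1; 0 0 0.0006 0 0 0 1; 0 0 0.0006 0 0 0 1",
)

```text
clock: 6.88
tcp_pos: [0.4538, -0.2648, 0.1219]
eef_rot: [-3.142, 0.0, 1.396]
ft_force: [-0.1, 0.1, -0.9]
gripper_width: 0.0168
gripper_force: 78.2
```

carry_out(
  deltas="0 0 0.0006 0 0 0 1; 0 0 0.0006 0 0 0 1; 0 0 0.0006 0 0 0 1",
)

```text
clock: 7.13
tcp_pos: [0.4538, -0.2648, 0.1214]
eef_rot: [-3.142, 0.0, 1.396]
ft_force: [-0.9, 0.1, -1.1]
gripper_width: 0.017
gripper_force: 78.2
```

carry_out(
  deltas="0 0 0.0006 0 0 0 1; 0 0 0.0006 0 0 0 1; 0 0 0.0006 0 0 0 1",
)

```text
clock: 7.38
tcp_pos: [0.4538, -0.2648, 0.121]
eef_rot: [3.142, 0.0, 1.396]
ft_force: [0.2, 0.6, -1.9]
gripper_width: 0.0172
gripper_force: 78.2
```

carry_out(
  deltas="0 0 0.0006 0 0 0 1; 0 0 0.0006 0 0 0 1; 0 0 0.0006 0 0 0 1",
)

```text
clock: 7.63
tcp_pos: [0.4538, -0.2649, 0.1206]
eef_rot: [3.141, 0.0, 1.396]
ft_force: [-0.5, 0.4, 1.8]
gripper_width: 0.0172
gripper_force: 78.4
```

carry_out(
  deltas="0 0 -0.0009 0 0 0 1; 0 0.003 -0.0009 0 0 0 1; 0 0.006 -0.0009 0 0 0 1; 0 0.009 -0.0009 0 0 0 1; 0 0.012 -0.0009 0 0 0 1; 0 0.015 -0.0009 0 0 0 1; 0 0.018 -0.0009 0 0 0 1; 0 0.02 -0.0009 0 0 0 1; 0 0.02 -0.0009 0 0 0 1",
)

```text
clock: 8.38
tcp_pos: [0.4698, -0.2677, 0.1212]
eef_rot: [-3.142, 0.0, 1.396]
ft_force: [-0.2, 0.6, -2.0]
gripper_width: 0.017
gripper_force: 78.3
```

carry_out(
  deltas="0 0.003 0 0 0 0 1; 0 0.006 0 0 0 0 1; 0 0.009 0 0 0 0 1; 0 0.012 0 0 0 0 1; 0 0.015 0 0 0 0 1; 0 0.018 0 0 0 0 1; 0 0.02 0 0 0 0 1; 0 0.022 0 0 0 0 1;  0 0.024 0 0 0 0 1; 0 0.025 0 0 0 0 1; 0 0.025 0 0 0 0 1",
)

```text
clock: 9.3
tcp_pos: [0.4894, -0.2711, 0.1212]
eef_rot: [-3.142, 0.0, 1.396]
ft_force: [-0.4, -0.0, -2.3]
gripper_width: 0.0173
gripper_force: 78.3
```

carry_out(
  deltas="0 0.0015 0 0 0 0 1; 0 0.003 0 0 0 0 1; 0 0.004 0 0 0 0 1; 0 0.005 0 0 0 0 1; 0 0.005 0 0 0 0 1",
)

```text
clock: 9.72
tcp_pos: [0.4933, -0.2718, 0.1212]
eef_rot: [-3.142, 0.0, 1.396]
ft_force: [0.2, -0.7, -1.8]
gripper_width: 0.0172
gripper_force: 78.3
```

carry_out(
  deltas="0 0.0006 0 0 0 0 1; 0 0.0012 0 0 0 0 1; 0 0.0012 0 0 0 0 1",
)

```text
clock: 9.97
tcp_pos: [0.4942, -0.272, 0.1212]
eef_rot: [-3.142, 0.0, 1.396]
ft_force: [0.4, 0.3, -1.5]
gripper_width: 0.0171
gripper_force: 78.3
```

carry_out(
  deltas="0 0.0006 0 0 0 0 1; 0 0.0012 0 0 0 0 1; 0 0.0012 0 0 0 0 1",
)

```text
clock: 10.22
tcp_pos: [0.4952, -0.2721, 0.1212]
eef_rot: [3.142, 0.0, 1.396]
ft_force: [0.4, -0.4, -1.9]
gripper_width: 0.0171
gripper_force: 78.3
```

carry_out(
  deltas="0 0.0005 0 0 0 0 1; 0 0.001 0 0 0 0 1; 0 0.001 0 0 0 0 1",
)

```text
clock: 10.47
tcp_pos: [0.4959, -0.2723, 0.1212]
eef_rot: [3.142, 0.0, 1.396]
ft_force: [0.5, 0.3, -1.1]
gripper_width: 0.0171
gripper_force: 78.3
```

carry_out(
  deltas="0 0.0005 0 0 0 0 1; 0 0.001 0 0 0 0 1; 0 0.001 0 0 0 0 1",
)

```text
clock: 10.72
tcp_pos: [0.4967, -0.2724, 0.1212]
eef_rot: [3.142, 0.0, 1.396]
ft_force: [0.9, -0.2, -1.3]
gripper_width: 0.0168
gripper_force: 78.3
```

carry_out(
  deltas="0 0.0005 0 0 0 0 1; 0 0.001 0 0 0 0 1; 0 0.001 0 0 0 0 1",
)

```text
clock: 10.97
tcp_pos: [0.4975, -0.2726, 0.1212]
eef_rot: [3.142, 0.0, 1.396]
ft_force: [-0.1, -0.0, -1.4]
gripper_width: 0.0171
gripper_force: 78.3
```

carry_out(
  deltas="0 0.0005 0 0 0 0 1; 0 0.001 0 0 0 0 1; 0 0.001 0 0 0 0 1",
)

```text
clock: 11.22
tcp_pos: [0.4983, -0.2727, 0.1212]
eef_rot: [-3.142, 0.0, 1.396]
ft_force: [0.3, -0.0, -0.5]
gripper_width: 0.017
gripper_force: 78.3
```

carry_out(
  deltas="0 0.0004 0 0 0 0 1; 0 0.0008 0 0 0 0 1; 0 0.0008 0 0 0 0 1",
)

```text
clock: 11.47
tcp_pos: [0.4989, -0.2728, 0.1212]
eef_rot: [-3.142, 0.0, 1.396]
ft_force: [1.7, -1.0, -1.1]
gripper_width: 0.0171
gripper_force: 78.3
```

carry_out(
  deltas="0 0.0004 0 0 0 0 1; 0 0.0008 0 0 0 0 1; 0 0.0008 0 0 0 0 1",
)

```text
clock: 11.72
tcp_pos: [0.4995, -0.2729, 0.1212]
eef_rot: [-3.142, 0.0, 1.396]
ft_force: [-0.4, -0.2, -1.5]
gripper_width: 0.0173
gripper_force: 78.3
```

carry_out(
  deltas="0 0.0004 0 0 0 0 1; 0 0.0008 0 0 0 0 1; 0 0.0008 0 0 0 0 1",
)

```text
clock: 11.97
tcp_pos: [0.5002, -0.273, 0.1212]
eef_rot: [-3.142, 0.0, 1.396]
ft_force: [-0.5, -0.3, -1.8]
gripper_width: 0.0173
gripper_force: 78.3
```

carry_out(
  deltas="0 0.0004 0 0 0 0 1; 0 0.0008 0 0 0 0 1; 0 0.0008 0 0 0 0 1",
)

```text
clock: 12.22
tcp_pos: [0.5008, -0.2732, 0.1212]
eef_rot: [-3.142, 0.0, 1.396]
ft_force: [-0.7, 0.7, -0.6]
gripper_width: 0.0171
gripper_force: 78.3
```

carry_out(
  deltas="0 0.0004 0 0 0 0 1; 0 0.0008 0 0 0 0 1; 0 0.0008 0 0 0 0 1",
)

```text
clock: 12.47
tcp_pos: [0.5014, -0.2733, 0.1213]
eef_rot: [3.142, 0.0, 1.396]
ft_force: [-0.9, 0.0, -1.2]
gripper_width: 0.0172
gripper_force: 78.3
```

carry_out(
  deltas="0 0.0004 0 0 0 0 1; 0 0.0006 0 0 0 0 1; 0 0.0006 0 0 0 0 1",
)

```text
clock: 12.72
tcp_pos: [0.5019, -0.2733, 0.1212]
eef_rot: [-3.142, 0.0, 1.396]
ft_force: [0.0, -0.4, -0.6]
gripper_width: 0.0169
gripper_force: 78.3
```

carry_out(
  deltas="0 0.0003 0 0 0 0 1; 0 0.0006 0 0 0 0 1; 0 0.0006 0 0 0 0 1",
)

```text
clock: 12.97
tcp_pos: [0.5022, -0.2734, 0.1212]
eef_rot: [-3.141, 0.0, 1.396]
ft_force: [-0.9, 0.7, -0.4]
gripper_width: 0.0172
gripper_force: 78.3
```

carry_out(
  deltas="0 0.0003 0 0 0 0 1; 0 0.0006 0 0 0 0 1; 0 0.0006 0 0 0 0 1",
)

```text
clock: 13.22
tcp_pos: [0.5026, -0.2734, 0.1211]
eef_rot: [-3.141, -0.0, 1.396]
ft_force: [-3.3, 1.4, -0.7]
gripper_width: 0.017
gripper_force: 78.4
```

Contact is beginning (‑3.3 N along x). I ease a touch further to confirm.

carry_out(
  deltas="0 0.0003 0 0 0 0 1; 0 0.0005 0 0 0 0 1; 0 0.0005 0 0 0 0 1",
)

```text
clock: 13.47
tcp_pos: [0.5028, -0.2734, 0.1211]
eef_rot: [-3.14, -0.0, 1.396]
ft_force: [-6.2, 2.0, 0.8]
gripper_width: 0.017
gripper_force: 78.5
```

Run:
```python
from h import *
d=grab('wrist')
s=read_state();print(s['clock'],s['tcp_pos'],s['eef_rot'],s['ft_force'],s['ft_torque'])
H=hsv(d);h,sa,v=H[:,:,0],H[:,:,1],H[:,:,2];yy,xx=np.mgrid[:400,:640]
m=(xx>230)&(xx<420)&(yy>150)&(yy<300)
T=d['C']@np.linalg.inv(np.array(d['mount']))
P=(cloud(d,m&((h<8)|(h>172))&(sa>150))-T[:3,3])@T[:3,:3]*1000
print(len(P),np.median(P[:,2]),np.percentile(P,[1,99],axis=0))
c=cv2.resize(d['pixels'][150:280,230:390],(738,600),interpolation=cv2.INTER_CUBIC);cv2.imwrite('pics/8.png',c[:,:,::-1])
```

```text
13.5167 [ 0.50277075 -0.27343285  0.12102724] [-3.14035829e+00 -1.30368592e-04  1.39567267e+00] [-5.02150984  2.15677912  0.69549044] [ 0.36829164  1.46114945 -0.0116799 ]
28 67.03641338770382 [[ 15.8148416  -23.26767896  63.54327248]
 [ 16.50126486   6.12338644  69.59363992]]
```

View pics/8.png

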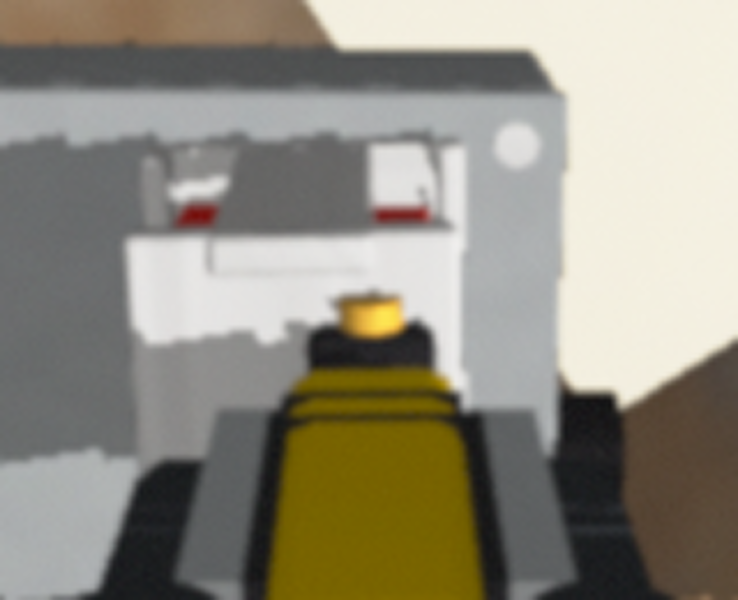

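The fork is under the cap: red shows on both sides of the handle shadow beneath the bridge at (195,215) and (400,215). With about 6 N of reaction it is home. I relieve slightly and ease up at about 4 mm/s.

carry_out(
  deltas="0 -0.0003 0 0 0 0 1; 0 -0.0003 -0.0004 0 0 0 1; 0 -0.0003 -0.0008 0 0 0 1; 0 -0.0003 -0.0012 0 0 0 1; 0 -0.0003 -0.0016 0 0 0 1; 0 -0.0003 -0.002 0 0 0 1; 0 -0.0003 -0.0024 0 0 0 1; 0 -0.0003 -0.0028 0 0 0 1; 0 -0.0003 -0.0032 0 0 0 1; 0 -0.0003 -0.0036 0 0 0 1; 0 -0.0003 -0.004 0 0 0 1",
)

```text
clock: 14.43
tcp_pos: [0.5026, -0.2734, 0.124]
eef_rot: [-3.141, -0.0, 1.396]
ft_force: [-5.6, 1.5, -4.7]
gripper_width: 0.0172
gripper_force: 78.1
```

carry_out(
  deltas="0 0 -0.0004 0 0 0 1; 0 0 -0.0008 0 0 0 1; 0 0 -0.0012 0 0 0 1; 0 0 -0.0016 0 0 0 1; 0 0 -0.002 0 0 0 1",
)

```text
clock: 14.85
tcp_pos: [0.5027, -0.2734, 0.1256]
eef_rot: [-3.141, -0.0, 1.396]
ft_force: [-5.0, 0.5, -8.6]
gripper_width: 0.0171
gripper_force: 78.1
```

carry_out(
  deltas="0 0 -0.0004 0 0 0 1; 0 0 -0.0008 0 0 0 1; 0 0 -0.0012 0 0 0 1; 0 0 -0.0016 0 0 0 1; 0 0 -0.002 0 0 0 1",
)

```text
clock: 15.27
tcp_pos: [0.5028, -0.2734, 0.1273]
eef_rot: [-3.141, -0.0, 1.396]
ft_force: [-5.5, 1.4, -11.5]
gripper_width: 0.0168
gripper_force: 78.7
```

carry_out(
  deltas="0 0 -0.0004 0 0 0 1; 0 0 -0.0008 0 0 0 1; 0 0 -0.0012 0 0 0 1; 0 0 -0.0016 0 0 0 1; 0 0 -0.002 0 0 0 1",
)

```text
clock: 15.68
tcp_pos: [0.5029, -0.2735, 0.1296]
eef_rot: [-3.141, 0.0, 1.396]
ft_force: [-6.4, 1.1, -5.7]
gripper_width: 0.0167
gripper_force: 79.3
```

carry_out(
  deltas="0 0 -0.0004 0 0 0 1; 0 0 -0.0008 0 0 0 1; 0 0 -0.0012 0 0 0 1; 0 0 -0.0016 0 0 0 1; 0 0 -0.002 0 0 0 1; 0 0 -0.0024 0 0 0 1",
)

```text
clock: 16.18
tcp_pos: [0.5029, -0.2736, 0.1317]
eef_rot: [3.141, 0.0, 1.396]
ft_force: [-7.4, 0.7, -4.6]
gripper_width: 0.0171
gripper_force: 79.4
```

carry_out(
  deltas="0 -0.0003 -0.0005 0 0 0 1; 0 -0.0003 -0.001 0 0 0 1; 0 -0.0003 -0.0015 0 0 0 1; 0 -0.0003 -0.002 0 0 0 1; 0 -0.0003 -0.0025 0 0 0 1; 0 -0.0003 -0.003 0 0 0 1; 0 -0.0003 -0.0035 0 0 0 1; 0 -0.0003 -0.004 0 0 0 1",
)

```text
clock: 16.85
tcp_pos: [0.5028, -0.2736, 0.135]
eef_rot: [3.141, 0.001, 1.396]
ft_force: [-5.9, 1.1, -4.2]
gripper_width: 0.017
gripper_force: 79.6
```

carry_out(
  deltas="0 0 -0.0005 0 0 0 1; 0 0 -0.001 0 0 0 1; 0 0 -0.0015 0 0 0 1; 0 0 -0.002 0 0 0 1; 0 0 -0.0025 0 0 0 1; 0 0 -0.003 0 0 0 1; 0 0 -0.0035 0 0 0 1; 0 0 -0.004 0 0 0 1; 0 0 -0.0045 0 0 0 1; 0 0 -0.005 0 0 0 1",
)

```text
clock: 17.68
tcp_pos: [0.5028, -0.2736, 0.139]
eef_rot: [3.141, 0.001, 1.396]
ft_force: [-4.8, 0.1, -5.3]
gripper_width: 0.0172
gripper_force: 79.6
```

carry_out(
  deltas="0 0 -0.0005 0 0 0 1; 0 0 -0.001 0 0 0 1; 0 0 -0.0015 0 0 0 1; 0 0 -0.002 0 0 0 1; 0 0 -0.0025 0 0 0 1; 0 0 -0.003 0 0 0 1; 0 0 -0.0035 0 0 0 1; 0 0 -0.004 0 0 0 1; 0 0 -0.0045 0 0 0 1; 0 0 -0.005 0 0 0 1",
)

```text
clock: 18.52
tcp_pos: [0.5029, -0.2736, 0.143]
eef_rot: [3.141, 0.001, 1.396]
ft_force: [-4.6, 0.7, -4.4]
gripper_width: 0.0173
gripper_force: 79.6
```

carry_out(
  deltas="0 0 -0.001 0 0 0 1; 0 0 -0.002 0 0 0 1; 0 0 -0.003 0 0 0 1; 0 0 -0.004 0 0 0 1; 0 0 -0.005 0 0 0 1; 0 0 -0.006 0 0 0 1; 0 0 -0.007 0 0 0 1; 0 0 -0.008 0 0 0 1; 0 0 -0.01 0 0 0 1; 0 0 -0.012 0 0 0 1; 0 0 -0.014 0 0 0 1; 0 0 -0.016 0 0 0 1; 0 0 -0.018 0 0 0 1; 0 0 -0.02 0 0 0 1; 0 0 -0.02 0 0 0 1; 0 0 -0.02 0 0 0 1",
)

```text
clock: 19.85
tcp_pos: [0.5028, -0.2735, 0.1584]
eef_rot: [3.141, 0.0, 1.396]
ft_force: [0.2, 0.3, -1.3]
gripper_width: 0.0168
gripper_force: 79.8
```

Run:
```python
from h import *
d=grab('wrist')
s=read_state();print(s['clock'],s['tcp_pos'],s['eef_rot'],s['ft_force'],s['ft_torque'])
H=hsv(d);h,sa,v=H[:,:,0],H[:,:,1],H[:,:,2];yy,xx=np.mgrid[:400,:640]
m=(xx>230)&(xx<420)&(yy>150)&(yy<300)
T=d['C']@np.linalg.inv(np.array(d['mount']))
P=(cloud(d,m&((h<8)|(h>172))&(sa>150))-T[:3,3])@T[:3,:3]*1000
print(len(P),np.median(P[:,2]),np.percentile(P,[1,99],axis=0))
c=cv2.resize(d['pixels'][150:280,230:390],(738,600),interpolation=cv2.INTER_CUBIC);cv2.imwrite('pics/9.png',c[:,:,::-1])
to([.5387,-.1055,.20],80);to([.5387,-.1055,.10],80)
```

```text
19.9 [ 0.50271215 -0.27346691  0.15831825] [-3.14155852e+00  1.15191072e-04  1.39566056e+00] [ 0.79130111 -0.12253944 -1.61091041] [-0.02460739 -0.00417583 -0.0231086 ]
60 67.84903829547227 [[ 16.07772141 -23.30591487  62.67702331]
 [ 16.86557899   6.87882356  72.3483449 ]]
to [0.2146, 0.0077, -0.0521, -0.0, 0.0, -0.0002]
to [0.2146, 0.0077, 0.0729, -0.0, 0.0, -0.0002]
```

View pics/9.png

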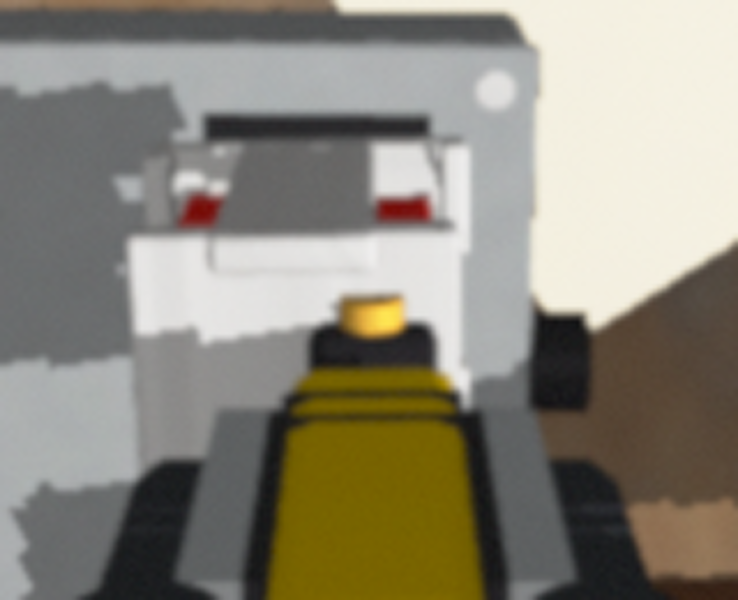

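The cap is riding on the fork: red shows under the bridge at (200,210) and (405,210), and the black stem shadow is behind it. Forces are back to zero. I check the clearance around the tray (brush jar) before carrying.

Run:
```python
from h import *
import pickle
a=pickle.load(open('a.pkl','rb'));w=pickle.load(open('w1.pkl','rb'))
for d in(a[0],a[1],w):
    P=cloud(d,np.ones((400,640),bool));
    for lo,hi in((.02,.06),(.06,.15),(.15,.35)):
        Q=P[(P[:,0]>.5)&(P[:,0]<.72)&(P[:,1]>-.25)&(P[:,1]<-.0)&(P[:,2]>lo)&(P[:,2]<hi)]
        if len(Q)>5:print(lo,len(Q),'x',np.percentile(Q[:,0],[.5,5,99]).round(3),'y',np.percentile(Q[:,1],[1,99.5]).round(3))
to([.45,-.265,.19]);to([.45,-.105,.19]);to([.54,-.105,.17]);to([.54,-.105,.094])
```

```text
0.02 1484 x [0.503 0.566 0.72 ] y [-0.249 -0.001]
0.06 3821 x [0.564 0.571 0.72 ] y [-0.249 -0.003]
0.15 9951 x [0.585 0.621 0.72 ] y [-0.247 -0.004]
0.02 923 x [0.567 0.568 0.72 ] y [-0.235 -0.001]
0.06 2263 x [0.566 0.576 0.72 ] y [-0.249 -0.002]
0.15 4765 x [0.586 0.594 0.72 ] y [-0.241 -0.008]
0.02 2326 x [0.502 0.517 0.72 ] y [-0.25  -0.019]
0.06 7274 x [0.567 0.571 0.72 ] y [-0.25  -0.032]
0.15 12464 x [0.501 0.587 0.72 ] y [-0.247 -0.052]
to [-0.0011, -0.0667, -0.0396, 0.0, 0.0, 0.0]
to [0.1959, -0.1016, -0.0396, 0.0, 0.0, 0.0]
to [0.2155, 0.0092, -0.0146, 0.0, 0.0, 0.0]
to [0.2155, 0.0092, 0.0804, 0.0, 0.0, 0.0]
```

Run:
```python
from h import *
import pickle
a=pickle.load(open('a.pkl','rb'));w=pickle.load(open('w1.pkl','rb'))
P=np.vstack([cloud(d,np.ones((400,640),bool)) for d in(a[0],a[1],w)])
for y0 in np.arange(-.26,0,.02):
    r=[]
    for lo,hi in((.05,.15),(.15,.3)):
        Q=P[(P[:,1]>y0)&(P[:,1]<y0+.02)&(P[:,2]>lo)&(P[:,2]<hi)&(P[:,0]>.51)]
        r.append(np.sort(Q[:,0])[5].round(3) if len(Q)>8 else None)
    print(y0.round(2),r)
```

```text
-0.26 [np.float64(0.511), np.float64(0.615)]
-0.24 [np.float64(0.566), np.float64(0.589)]
-0.22 [np.float64(0.563), np.float64(0.583)]
-0.2 [np.float64(0.567), np.float64(0.583)]
-0.18 [np.float64(0.586), np.float64(0.68)]
-0.16 [np.float64(0.68), np.float64(0.68)]
-0.14 [np.float64(0.683), np.float64(0.716)]
-0.12 [np.float64(0.68), np.float64(0.68)]
-0.1 [np.float64(0.68), np.float64(0.679)]
-0.08 [np.float64(0.681), np.float64(0.68)]
-0.06 [np.float64(0.716), np.float64(0.716)]
-0.04 [np.float64(0.716), np.float64(0.715)]
-0.02 [np.float64(0.715), np.float64(0.715)]
```

Clear with a detour: back in −x, across, then forward over the tray (the jar is only at y < −0.17).

carry_out(
  deltas="0 -0.003 -0.003 0 0 0 1; 0 -0.008 -0.008 0 0 0 1; 0 -0.015 -0.015 0 0 0 1; 0 -0.024 -0.023 0 0 0 1; 0 -0.034 -0.03 0 0 0 1; 0.005 -0.044 -0.036 0 0 0 1; 0.012 -0.053 -0.039 0 0 0 1; 0.022 -0.061 -0.04 0 0 0 1; 0.034 -0.068 -0.04 0 0 0 1; 0.048 -0.073 -0.04 0 0 0 1; 0.063 -0.077 -0.04 0 0 0 1; 0.078 -0.08 -0.04 0 0 0 1; 0.093 -0.082 -0.04 0 0 0 1; 0.107 -0.083 -0.04 0 0 0 1; 0.12 -0.083 -0.04 0 0 0 1; 0.132 -0.083 -0.04 0 0 0 1; 0.143 -0.083 -0.04 0 0 0 1; 0.151 -0.083 -0.04 0 0 0 1; 0.157 -0.083 -0.04 0 0 0 1; 0.16 -0.083 -0.04 0 0 0 1",
)

```text
clock: 21.57
tcp_pos: [0.4598, -0.1353, 0.1903]
eef_rot: [-3.141, 0.0, 1.396]
ft_force: [-0.2, 0.3, -2.1]
gripper_width: 0.0168
gripper_force: 79.8
```

Run:
```python
from h import *
s=read_state();print(s['clock'],s['tcp_pos'],s['ft_force'])
to([.54,-.105,.17]);to([.54,-.105,.094])
```

```text
21.5667 [ 0.4598038  -0.13527897  0.19029656] [-0.15723992  0.26015664 -2.08886245]
to [0.0547, 0.0921, 0.0254, 0.0, 0.0, 0.0]
to [0.0547, 0.0922, 0.1204, 0.0, 0.0, 0.0]
```

carry_out(
  deltas="0.003 0.002 0 0 0 0 1; 0.008 0.006 0 0 0 0 1; 0.015 0.012 0.002 0 0 0 1; 0.022 0.02 0.005 0 0 0 1; 0.029 0.03 0.01 0 0 0 1; 0.036 0.042 0.015 0 0 0 1; 0.043 0.054 0.021 0 0 0 1; 0.048 0.065 0.028 0 0 0 1; 0.052 0.075 0.036 0 0 0 1; 0.054 0.083 0.045 0 0 0 1; 0.055 0.089 0.055 0 0 0 1; 0.055 0.092 0.066 0 0 0 1; 0.055 0.092 0.078 0 0 0 1; 0.055 0.092 0.09 0 0 0 1; 0.055 0.092 0.1 0 0 0 1; 0.055 0.092 0.108 0 0 0 1; 0.055 0.092 0.114 0 0 0 1; 0.055 0.092 0.118 0 0 0 1; 0.055 0.092 0.12 0 0 0 1; 0.055 0.092 0.12 0 0 0 1",
)

```text
clock: 23.23
tcp_pos: [0.5398, -0.1054, 0.0942]
eef_rot: [-3.142, 0.0, 1.396]
ft_force: [-0.0, 0.3, -1.7]
gripper_width: 0.0172
gripper_force: 79.8
```

carry_out(
  deltas="0 0 0.0015 0 0 0 1; 0 0 0.003 0 0 0 1; 0 0 0.0045 0 0 0 1; 0 0 0.006 0 0 0 1; 0 0 0.007 0 0 0 1; 0 0 0.007 0 0 0 1",
)

```text
clock: 23.73
tcp_pos: [0.5397, -0.1054, 0.0886]
eef_rot: [-3.141, 0.0, 1.396]
ft_force: [-0.7, 0.0, -2.4]
gripper_width: 0.0166
gripper_force: 79.8
```

carry_out(
  deltas="0 0 0.001 0 0 0 1; 0 0 0.002 0 0 0 1; 0 0 0.003 0 0 0 1; 0 0 0.004 0 0 0 1; 0 0 0.0045 0 0 0 1; 0 0 0.0045 0 0 0 1; 0 0 0.0045 0 0 0 1",
)

```text
clock: 24.32
tcp_pos: [0.5398, -0.1054, 0.0851]
eef_rot: [-3.142, 0.0, 1.396]
ft_force: [-0.4, -0.7, -1.6]
gripper_width: 0.0171
gripper_force: 79.8
```

carry_out(
  deltas="0 0 0.0005 0 0 0 1; 0 0 0.0008 0 0 0 1; 0 0 0.0008 0 0 0 1; 0 0 0.0008 0 0 0 1",
)

```text
clock: 24.65
tcp_pos: [0.5398, -0.1054, 0.0845]
eef_rot: [3.142, 0.0, 1.396]
ft_force: [0.5, 0.2, -1.6]
gripper_width: 0.0172
gripper_force: 79.8
```

carry_out(
  deltas="0 0 0.0003 0 0 0 1; 0 0 0.0005 0 0 0 1; 0 0 0.0005 0 0 0 1",
)

```text
clock: 24.9
tcp_pos: [0.5398, -0.1054, 0.0841]
eef_rot: [3.142, 0.0, 1.396]
ft_force: [0.7, -0.4, -1.8]
gripper_width: 0.0172
gripper_force: 79.9
```

carry_out(
  deltas="0 0 0.0003 0 0 0 1; 0 0 0.0005 0 0 0 1; 0 0 0.0005 0 0 0 1",
)

```text
clock: 25.15
tcp_pos: [0.5398, -0.1054, 0.084]
eef_rot: [3.141, 0.0, 1.396]
ft_force: [-1.8, 0.9, 5.6]
gripper_width: 0.0175
gripper_force: 80.8
```

carry_out(
  deltas="0 0 0.0003 0 0 0 1; 0 0 0.0005 0 0 0 1; 0 0 0.0005 0 0 0 1",
)

```text
clock: 25.4
tcp_pos: [0.5399, -0.1054, 0.084]
eef_rot: [3.141, 0.0, 1.396]
ft_force: [-4.5, 0.4, 9.5]
gripper_width: 0.017
gripper_force: 81.5
```

Standing on the tray floor. I relieve the press, lower the grip, then open in place.

carry_out(
  deltas="0 0 -0.0006 0 0 0 1; 0 0 -0.0006 0 0 0 1; 0 0 -0.0006 0 0 0 1; 0 0 -0.0006 0 0 0 1",
  newtons=20,
)

```text
clock: 25.73
tcp_pos: [0.5399, -0.1054, 0.084]
eef_rot: [3.141, 0.0, 1.396]
ft_force: [-3.8, 0.5, 5.5]
gripper_width: 0.0172
gripper_force: 80.7
```

carry_out(
  deltas="0 0 0 0 0 0 0.55; 0 0 0 0 0 0 0.5; 0 0 0 0 0 0 0.4; 0 0 0 0 0 0 0.2; 0 0 0 0 0 0 0; 0 0 0 0 0 0 -0.3; 0 0 0 0 0 0 -0.3; 0 0 0 0 0 0 -0.3; 0 0 0 0 0 0 -0.3; 0 0 0 0 0 0 -0.3",
)

```text
clock: 26.57
tcp_pos: [0.5398, -0.1054, 0.0838]
eef_rot: [-3.142, 0.0, 1.396]
ft_force: [0.3, 0.9, -0.3]
gripper_width: 0.0559
gripper_force: 0.0
```

Released. I retreat straight up and check.

carry_out(
  deltas="0 0 -0.005 0 0 0 -0.3; 0 0 -0.015 0 0 0 -0.3; 0 0 -0.03 0 0 0 -0.3; 0 0 -0.06 0 0 0 -0.3; 0 0 -0.1 0 0 0 -0.3; 0 0 -0.14 0 0 0 -0.3; 0 0 -0.18 0 0 0 -0.3; 0 -0.03 -0.22 0 0 0 -0.3; -0.03 -0.06 -0.24 0 0 0 -0.3; -0.06 -0.06 -0.24 0 0 0 -0.3; -0.06 -0.06 -0.24 0 0 0 -0.3",
)

```text
clock: 27.48
tcp_pos: [0.4832, -0.1467, 0.2787]
eef_rot: [3.138, 0.002, 1.394]
ft_force: [-0.2, -0.7, -0.0]
gripper_width: 0.0555
gripper_force: 0.0
```

Run:
```python
from h import *
d=grab('wrist')
s=read_state();print(s['clock'],s['tcp_pos'],s['ft_force'])
H=hsv(d);h,sa,v=H[:,:,0],H[:,:,1],H[:,:,2]
m=(h>20)&(h<35)&(sa>180)
P=cloud(d,m);P=P[(P[:,2]>.09)&(P[:,2]<.115)&(abs(P[:,0]-.54)<.05)];print('handle',cv2.minAreaRect((P[:,:2]*1000).astype(np.float32)),np.median(P[:,2]))
b=(h>100)&(h<125)&(sa>120);P=cloud(d,b);P=P[(P[:,2]<.03)&(abs(P[:,0]-.54)<.08)&(abs(P[:,1]+.105)<.08)];print('tray',cv2.minAreaRect((P[:,:2]*1000).astype(np.float32)))
ys,xs=np.nonzero(m);u,w=int(np.median(xs)),int(np.median(ys));print(u,w)
w=min(max(w,90),310)
c=cv2.resize(d['pixels'][w-90:w+90,u-100:u+100],None,fx=3.3,fy=3.3,interpolation=cv2.INTER_CUBIC);cv2.imwrite('pics/10.png',c[:,:,::-1])
```

```text
27.5333 [ 0.48359639 -0.14552387  0.277722  ] [ 0.08232154  0.15512063 -1.03587749]
handle ((539.6491088867188, -105.2950439453125), (17.174787521362305, 17.538541793823242), 80.32926177978516) 0.10259185039905788
tray ((540.0321044921875, -105.25550842285156), (97.8289794921875, 98.12116241455078), 6.782410144805908)
362 122
```

View pics/10.png

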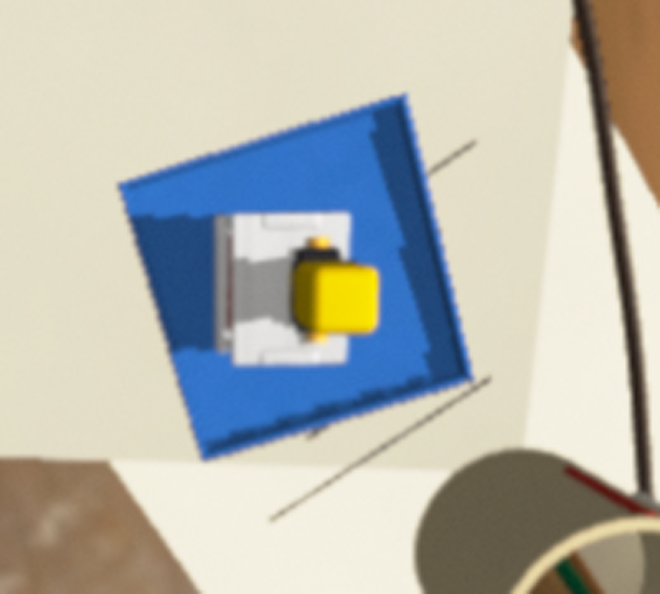

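The puller stands centred in the blue tray with its handle at (345,298), and the cap's dark red edge shows under the bridge at (230,290). Handing in.

```bash
python3 -c "
from rig import job_done;print(job_done())"
```

```text
the job is handed in; nothing more can be done
None
```

The red cap is off its stem, and the puller stands upright and released in the centre of the blue tray with the cap on its fork; I handed the job in at about 27.5 s, and no verdict came back.

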